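# Hold a silver plate flush on the tilted lapping stage

## Task

Pick up the silver plate by its brass fin from the firebrick, tilt it to the slope of the lapping stage and lay it flush on the dark bed, its length running up the slope and its lower edge a good finger's width (15 mm or more) above the brass stop. Keeping it flush, slide it down the slope until its short edge seats squarely against the stop, then press it straight into the bed until the sprung bed has sunk about half of its 12 mm travel, never to the bottom. The job ends holding: finish while still gripping the fin, with the plate pressed flush on the bed and against the stop, and leave the other things on the bench where they are.

Things in the scene. Friction and masses are not known exactly. Their poses are not given: they have to be found in the camera images.
- holder_mid (a point): loose silver plate, 64 (x) by 46 (y) by 6 mm thick, with an upright brass fin on its middle: 34 mm long (x), 14 thick (y), rising to 50 above the plate's underside; 0.18 to 0.35 kg in all. Stands on the firebrick. This point: in the fin, 25 mm above the plate's underside; x along plate and fin (either way round serves), z up the fin. Grasp across the fin's 14 mm (along y)
- bed_face (a point): centre of the dark emery top face of the stage's bed, 160 mm (x, up the slope) by 100 mm (y, level); z is the outward normal, x points up the slope, away from the low end with the stop. The slope is locked at a different angle every time, 11 to 23 degrees from level; the low end faces roughly towards the robot. The point moves with the bed as it sinks
- bed (a joint): how far the bed is pushed in along its normal against its springs, m: 0 is up, 0.012 is the bottom of the travel. The springs are preloaded: it starts to sink at about 2 N, then takes about 0.8 N for each mm (6 to 7 N at half travel, part of it the plate's own weight)
- stop_edge (a point): brass stop bar across the low end of the bed, 100 mm long (y), 8 mm proud of the face (two screw heads, 38 mm either side of its middle, rise to 14 mm). This point: middle of its upper edge at the face; axes as the bed face. Clamped 60 to 30 mm below the bed's centre, different every time. A plate seated on it has its centre 32 mm up the slope from this point
- stage: the lapping stage's fixed grey base, 190 mm (x) by 130 mm (y), origin at the centre of its underside, x towards its high end. Two side cheeks stand 57 to 63 mm (black lock knobs out to 75 mm) either side of the centre line at mid-length, up to 89 mm above the bench
- brick: the fixed tan firebrick, 120 mm (x) by 220 mm (y) by 30 mm high, on which the plate, the ring and the finial stand; origin at the centre of its underside
- ring: silver finger ring lying on the firebrick, 22 mm outside, 8 mm high; origin at the centre of its underside. Leave alone
- finial: small turned silver finial standing on the firebrick, 26 mm foot, 58 mm high; origin at the centre of its foot. Leave alone
- bottle: amber glass bottle, 64 mm across, 210 mm high; origin at the centre of its underside. Leave alone
- hammer: hammer lying on the bench; origin at its underside. Leave alone
- pot: white ceramic cup, 70 mm across, 80 mm high; origin at the centre of its underside. Leave alone
- driver: screwdriver lying on the bench; origin at its underside. Leave alone
- whetstone: grey-green whetstone, 160 x 50 x 25 mm; origin at the centre of its underside. Leave alone
Not all that is in view belongs to the job. Leave any blue, brown or turquoise look-alike of the part that bears holder_mid alone.

How it is judged:
On the way:
1. the plate lies flush on the bed (within 5 degrees), length up the slope, its lower edge at least 8 mm clear of the stop (angle between the z axis of holder_mid and the z axis of bed_face, either way round below 0.09 rad and z of holder_mid in the frame of bed_face between 0.022 and 0.0275 m and angle between the x axis of holder_mid and the x axis of bed_face, either way round below 0.09 rad and y of holder_mid in the frame of bed_face between -0.027 and 0.027 m and x of holder_mid in the frame of stop_edge above 0.04 m and x of holder_mid in the frame of bed_face below 0.06 m), for 0.1 s.
At the end, for the whole second after the job is handed in: The fin is gripped (over 2 N) and still; the plate lies on the bed within 2.6 degrees of its slope and within 27 mm of its centre line; its short edge is seated at the stop (within 1.5 mm, square within 3.4 degrees); the bed is held sunk by 3 to 9 mm of its 12 mm (angle between the z axis of holder_mid and the z axis of bed_face, either way round below 0.045 rad and z of holder_mid in the frame of bed_face between 0.022 and 0.0275 m and angle between the x axis of holder_mid and the x axis of bed_face, either way round below 0.09 rad and y of holder_mid in the frame of bed_face between -0.027 and 0.027 m and angle between the x axis of holder_mid and the x axis of stop_edge, either way round below 0.06 rad and x of holder_mid in the frame of stop_edge between 0.029 and 0.0335 m and value of joint bed between 0.003 and 0.009 m and contact force between the fingers and holder above 2 N and linear speed of holder below 0.01 m/s); the arm keeps its last pose, push and grip.
It fails at once if the bed is driven to the bottom of its travel (value of joint bed above 0.0115 m).
It fails at once if another thing on the bench is moved by more than 20 mm (distance of any of ring, finial, bottle, hammer, pot, driver, whetstone from where it was at the start of the episode above 0.02 m).
It also fails if it takes over 45 s, if anything falls off the work surface, if the arm or the gripper's body presses on something with over 40 N, if the wrist force passes 120 N, or if a joint passes its speed limit or range.

## Robot

A 6-joint arm with a two-finger parallel gripper is mounted at the origin on the work surface. World frame = base frame: x ahead of the robot, y to its left, z up, the work surface at z = 0. Lengths are in m, angles in rad, forces in N, time in s.
With the tool pointing down it reaches from about 0.3 to 0.775 m from the base axis. Payload 14.6 kg.
Tool frame: the origin (TCP) lies at the very end of the fingers, on their centre line; the grasp point (between the pads) lies 19 mm behind it (pinch_z is the distance from the TCP to the grasp point, in m); z points along the fingers, y is the direction in which the jaws open and shut (so a half turn about z gives the same grasp; the last joint's range is limited). The gripper opens to 94 mm and grips with 3 to 60 N. Pads are 16 mm wide; open, the fingers measure 119 mm over their backs; the gripper's body (75 mm by 177 mm) begins 78 mm behind the grasp point.
Start: joints at [1.246, 0.3, 1.521, -0, 1.321, -0.067], TCP at [0.14, 0.532, 0.205] pointing down, gripper open.
Joint ranges: [-3.03, 3.03], [-0.79, 2.21], [0.23, 2.52], [-1.04, 4.18], [0, 3.07], [-2.55, 2.55]. Speed limits (rad/s): [2.22, 2.22, 2.57, 3.14, 3.14, 3.14].

## Interface

Orientations are given as [roll, pitch, yaw] about the fixed x, y, z axes, in that order (R = Rz(yaw) Ry(pitch) Rx(roll)).
In Python, from station import get_obs, camera, hand_in, pinch_z gives the robot as it stands.
- The arm moves only by the tool servo_tool, never from a script. Its argument "moves" is a list that holds one entry, the list of rows, each a list of 7 numbers: the turn, a rotation vector about the tool's x, y, z normalised to -1 to 1, where 1 is pi/2 rad, then the shift along the tool's x, y, z normalised to -1 to 1, where 1 is 500 mm, then the closure, from 0 (fully open) to 1 (shut). In form: [[[rx, ry, rz, x, y, z, hand], ...]]. A call has 1 to 12 rows; each row is the pose to reach, as a shift and turn from the pose measured when the call began, along the tool's axes at that moment; what a row does not reach only later rows make up. A row lasts 1/12 s, in which the tool goes at most 41.7 mm and 7.16 degrees, less where a joint would pass 70% of its speed; a pose out of reach is approached as far as the arm can. A call with a number of a shift or a turn outside -1 to 1 is refused whole. A call with a gripper value outside its range is refused whole. The fingers move at their own pace and stop on an object; "squeeze" is the grip in N (left out, the last holds). Time passes only in rows, so rows that repeat a pose let the fingers close. It gives the time, the measured TCP pose, the force and the opening at its end, in the units of the state.
- get_obs(): the state, without advancing time (a new reading comes with each control period).
- camera(name): name is "side" or "top" or "wrist"; returns a dict with "color" (400x640x3 uint8, red, green, blue), "intrinsics" (3x3 intrinsics, pixels), "rvec" (rotation vector, rad) and "tvec" (3), from world to camera coordinates, as OpenCV has them. Camera axes: x right, y down, z forward; pixel columns grow to the right and rows downward; lengths in m; the calibration is good to about 2 mm. A picture is of the moment at which its call begins. There is no depth.
- hand_in(): hands the job in, once; it reports no verdict.
The state is a dict: "time_s": time; "qpos": joint angles; "joint_vel": joint speeds; "tau": joint torques, N m; "ee_pos": TCP position; "eef_rot": TCP orientation; "force": force on the tool from outside, world axes, zero at the start; "moment": the same for the moment, N m; "grip_width": finger opening in m.
Only numpy, scipy, OpenCV 4.12 (cv2) and the standard library are available. Lean on these libraries where they do the work, as an engineer would, in place of code of your own. Each camera call takes 0.05 s, during which the arm holds its last target.

## Working session

There is one attempt and no reset: what is moved stays moved. The work goes in short steps, Python scripts to look and compute and a tool call to move; the robot and the scene stay as the last step left them, time stands still between calls to the robot, and variables do not carry over. Pictures are saved under pics/ and viewed, and the job is handed in when it is done.

Besides the shell and the picture viewer there is one more tool, called after "Call:" by a JSON object that holds its "fn" and its "kwargs". servo_tool: Moves the arm, as the interface text tells. Scaled input: -1 to 1 covers 500 mm each way for a shift and pi/2 rad each way for a turn. Its arguments: {"type":"object","properties":{"moves":{"type":"array"},"squeeze":{"type":"number"}},"required":["moves"]}

```bash
mkdir -p pics; ls
cat > h.py <<'E'
import numpy as np,cv2,json,pickle
from station import get_obs,camera,hand_in,pinch_z
def snap(n,f):
    c=camera(n); cv2.imwrite(f'pics/{f}.png',c['color'][:,:,::-1]); pickle.dump(c,open(f'pics/{f}.pkl','wb')); return c
def load(f): return pickle.load(open(f'pics/{f}.pkl','rb'))
def ray(c,u,v):
    R=cv2.Rodrigues(np.array(c['rvec'],float))[0]; t=np.array(c['tvec'],float).ravel()
    d=R.T@np.linalg.inv(c['intrinsics'])@np.array([u,v,1.]); return -R.T@t,d/np.linalg.norm(d)
def onz(c,u,v,z):
    o,d=ray(c,u,v); return o+d*(z-o[2])/d[2]
def tri(*obs):
    A=np.zeros((3,3));b=np.zeros(3);L=[ray(*x) for x in obs]
    for o,d in L:
        P=np.eye(3)-np.outer(d,d);A+=P;b+=P@o
    p=np.linalg.solve(A,b); return p,[float(np.linalg.norm((np.eye(3)-np.outer(d,d))@(p-o))) for o,d in L]
def proj(c,p):
    return cv2.projectPoints(np.array(p,float).reshape(-1,3),np.array(c['rvec'],float),np.array(c['tvec'],float),np.array(c['intrinsics'],float),None)[0].reshape(-1,2)
E
python3 - <<'E'
from h import *
for n in ['side','top','wrist']:
    c=snap(n,n+'0'); print(n,ray(c,320,200))
print(get_obs(),pinch_z() if callable(pinch_z) else pinch_z)
E
```

```text
pics
side (array([ 0.21787   , -0.77817525,  1.04542642]), array([ 0.2921411 ,  0.57876023, -0.76137387]))
top (array([0.41967048, 0.00591004, 1.25352969]), array([ 0.1541554 , -0.01874705, -0.98786875]))
wrist (array([0.07381095, 0.54956358, 0.38509424]), array([ 0.24527653, -0.04782054, -0.96827301]))
{'time_s': 0.15, 'qpos': array([ 1.24638004e+00,  3.00300753e-01,  1.52143300e+00,  2.43321631e-05,
        1.32074054e+00, -6.65603054e-02]), 'joint_vel': array([-0.00064266, -0.00223281, -0.00166414,  0.00076469, -0.0011587 ,
        0.00010247]), 'tau': array([ 6.59373381e-04, -5.31957185e+01, -3.52825212e+01,  7.08525418e-02,
        2.34600913e-02, -1.19491642e-04]), 'ee_pos': array([0.14016329, 0.53162465, 0.20504243]), 'eef_rot': array([-3.14071453e+00, -8.21568203e-05,  2.88373060e+00]), 'force': array([ 0.60095817,  0.0880766 , -0.76039891]), 'moment': array([ 0.00199844, -0.00726753,  0.07031169]), 'grip_width': 0.09389134861520321} 0.0188
```

View pics/side0.png

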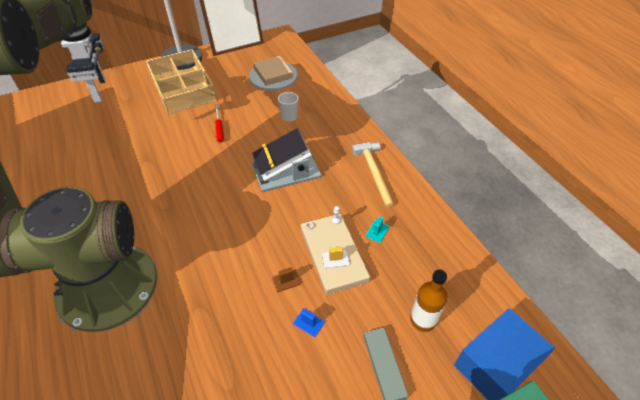

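View pics/top0.png

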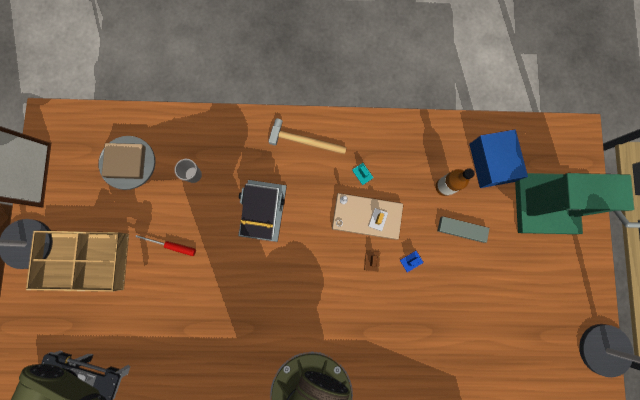

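View pics/wrist0.png

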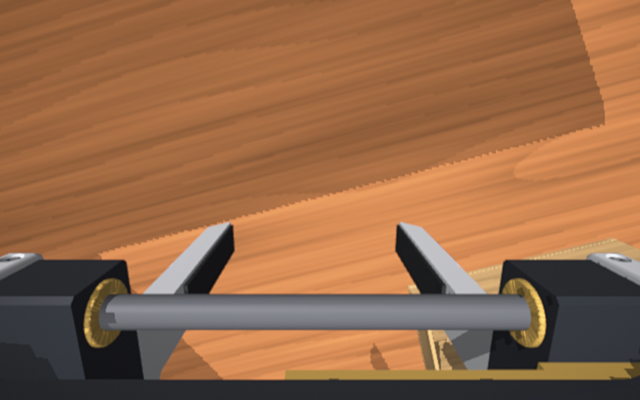

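The silver plate with the brass fin stands on the firebrick at side (336,257) and top (378,217). The look-alikes are blue at side (309,322), brown at (287,279) and turquoise at (377,230). I'll check the candidate in enlarged crops.

Run:
```python
from h import *
s=load('side0')['color'][:,:,::-1];t=load('top0')['color'][:,:,::-1]
a=cv2.resize(s[205:300,290:385],(400,400),interpolation=cv2.INTER_CUBIC)
b=cv2.resize(t[180:250,330:410],(400,350),interpolation=cv2.INTER_CUBIC)
b=cv2.copyMakeBorder(b,0,50,0,0,0)
cv2.imwrite('pics/crop_plate.png',np.hstack([a,b]))
a=cv2.resize(s[120:200,240:330],(400,356),interpolation=cv2.INTER_CUBIC)
b=cv2.resize(t[170:250,225:305],(356,356),interpolation=cv2.INTER_CUBIC)
cv2.imwrite('pics/crop_stage.png',np.hstack([a,b]))
T=load('top0')
for u,v in [(378,217),(262,211),(378,217)]: print(onz(T,u,v,.05))
```

```text
[ 0.55674347 -0.20448059  0.05      ]
[0.56736912 0.16780884 0.05      ]
[ 0.55674347 -0.20448059  0.05      ]
```

View pics/crop_plate.png

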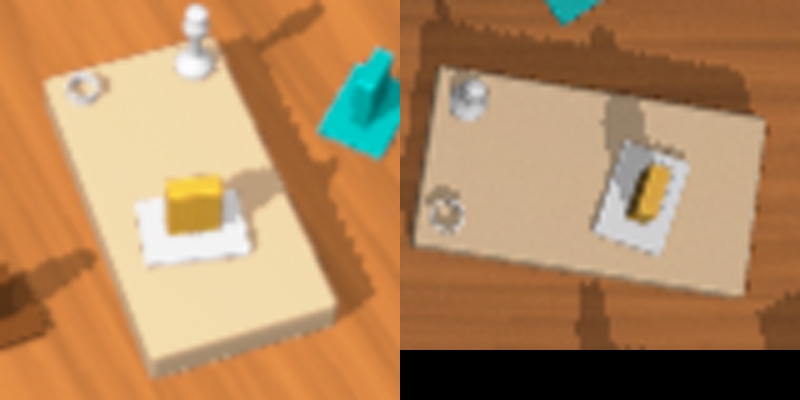

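View pics/crop_stage.png

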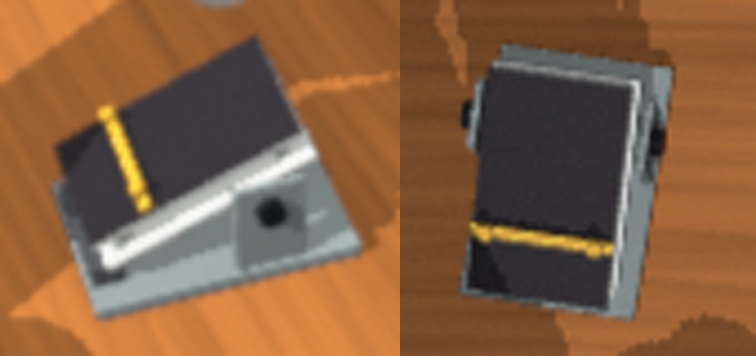

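Run:
```python
from h import *
T=load('top0');S=load('side0');W=load('wrist0')
print(W['intrinsics'],T['intrinsics'][0][0])
def s(u,v): return 240+u/4.444,120+v/4.444
def t(u,v): return 225+(u-400)/4.45,170+v/4.45
P={}
for n,a,b in [('HL',(257,38),(490,66)),('HR',(302,135),(634,84)),('LR',(98,240),(608,305)),('LL',(56,146),(464,291)),('stopL',(106,112),(480,232)),('stopR',(145,205),(604,250))]:
    P[n],e=tri((S,*s(*a)),(T,*t(*b))); print(n,P[n].round(4),np.round(e,4))
def s2(u,v): return 290+u/4.21,205+v/4.21
def t2(u,v): return 330+(u-400)/5,180+v/5
for n,a,b in [('fintopmid',(193,181),(655,190)),('brick',(62,80),(440,66)),('brickfar',(336,302),(766,118)),('finial',(196,65),(468,105)),('bricknear',(150,360),(742,295))]:
    p,e=tri((S,*s2(*a)),(T,*t2(*b))); print(n,p.round(4),np.round(e,4))
x=(P['HL']+P['HR']-P['LL']-P['LR'])/2;y=(P['HL']+P['LL']-P['HR']-P['LR'])/2
print(x,y,np.linalg.norm(x),np.linalg.norm(y),sum(P[k] for k in['HL','HR','LL','LR'])/4, np.degrees(np.arctan2(x[2],np.hypot(x[0],x[1]))))
```

```text
[[327.58907492   0.         314.41135974]
 [  0.         327.58907492 195.94796298]
 [  0.           0.           1.        ]] 377.97978171767613
HL [0.6393 0.2128 0.1171] [0.0011 0.0011]
HR [0.6282 0.1147 0.1148] [0.0004 0.0004]
LR [0.4827 0.1307 0.0664] [0.0033 0.0033]
LL [0.4911 0.2329 0.0601] [0.0039 0.0039]
stopL [0.528  0.2192 0.0887] [0.0013 0.0013]
stopR [0.5193 0.1338 0.0801] [0.0025 0.0025]
fintopmid [ 0.5505 -0.2077  0.0865] [0.0008 0.0008]
brick [ 0.5837 -0.0669  0.0289] [0.0511 0.0511]
brickfar [ 0.6056 -0.2908  0.0326] [0.0007 0.0007]
finial [ 0.6113 -0.0954  0.0337] [0.0028 0.0028]
bricknear [ 0.4893 -0.2747  0.0289] [0.0005 0.0005]
[ 0.14689289 -0.01806996  0.05270973] [ 0.00974113  0.10016938 -0.00196151] 0.15710620499350061 0.10066102313760596 [0.56031692 0.17278    0.08958849] 19.603177326349737
```

Call:
{"fn": "servo_tool", "kwargs": {"moves": [[[0,0,-0.087,-0.81,-0.47,-0.03,0],[0,0,-0.087,-0.81,-0.47,-0.03,0],[0,0,-0.087,-0.81,-0.47,-0.03,0],[0,0,-0.087,-0.81,-0.47,-0.03,0],[0,0,-0.087,-0.81,-0.47,-0.03,0],[0,0,-0.087,-0.81,-0.47,-0.03,0],[0,0,-0.087,-0.81,-0.47,-0.03,0],[0,0,-0.087,-0.81,-0.47,-0.03,0],[0,0,-0.087,-0.81,-0.47,-0.03,0],[0,0,-0.087,-0.81,-0.47,-0.03,0],[0,0,-0.087,-0.81,-0.47,-0.03,0],[0,0,-0.087,-0.81,-0.47,-0.03,0]]]}}

```text
time_s: 1.15
ee_pos: [0.4745, 0.1976, 0.2201]
eef_rot: [-3.14, 0.0, 3.017]
force: [-0.8, -0.4, 0.1]
grip_width: 0.094
```

Run:
```python
from h import *
c=snap('wrist','w1'); o=get_obs(); print(o['time_s'],o['ee_pos'],o['eef_rot'],o['qpos'],o['force'])
```

```text
1.2 [0.47440029 0.19785189 0.21988669] [-3.14011442e+00 -2.33963473e-04  3.01654105e+00] [ 3.24506772e-01  2.08627163e-01  1.60118260e+00 -1.26540327e-03
  1.33263619e+00 -1.12093907e+00] [ 0.39077875 -0.8184259  -0.16811125]
```

View pics/w1.png

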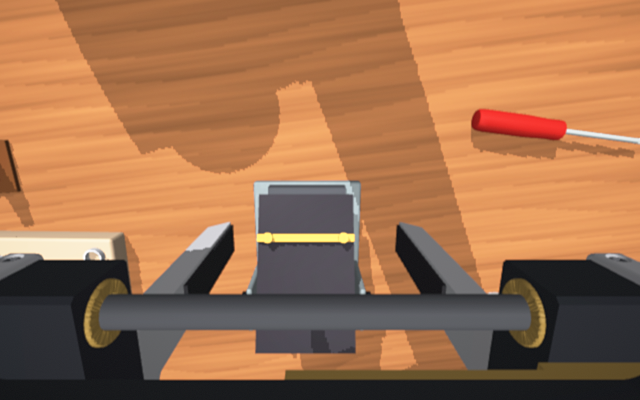

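Call:
{"fn": "servo_tool", "kwargs": {"moves": [[[0,0,0,-0.32,0.06,0.08,0],[0,0,0,-0.32,0.06,0.08,0],[0,0,0,-0.32,0.06,0.08,0],[0,0,0,-0.32,0.06,0.08,0],[0,0,0,-0.32,0.06,0.08,0],[0,0,0,-0.32,0.06,0.08,0],[0,0,0,-0.32,0.06,0.08,0],[0,0,0,-0.32,0.06,0.08,0]]]}}

```text
time_s: 1.87
ee_pos: [0.636, 0.2084, 0.1811]
eef_rot: [-3.141, 0.001, 3.017]
force: [0.6, 0.0, 1.0]
grip_width: 0.094
```

Run:
```python
from h import *
c=snap('wrist','w2'); o=get_obs(); print(o['time_s'],o['ee_pos'],o['eef_rot'],o['joint_vel'])
```

```text
1.9167 [0.63607776 0.20825792 0.18152584] [-3.14092988e+00  1.61369956e-03  3.01736149e+00] [-0.00502498 -0.00396375 -0.00381439 -0.00154715  0.00242615 -0.00092932]
```

Call:
{"fn": "servo_tool", "kwargs": {"moves": [[[0,0,0,0,-0.16,0,0],[0,0,0,0,-0.16,0,0],[0,0,0,0,-0.16,0,0],[0,0,0,0,-0.16,0,0],[0,0,0,0,-0.16,0,0]]]}}

```text
time_s: 2.33
ee_pos: [0.6259, 0.1295, 0.1829]
eef_rot: [3.141, 0.003, 3.017]
force: [0.3, 0.2, 0.3]
grip_width: 0.0938
```

Run:
```python
from h import *
c=snap('wrist','w3'); o=get_obs(); print(o['time_s'],o['ee_pos'],o['eef_rot'],o['joint_vel'])
```

```text
2.3833 [0.62595551 0.12991206 0.18249858] [-3.14147319e+00  2.86396765e-03  3.01822475e+00] [ 0.00852872  0.01708191 -0.00384471 -0.0005032   0.00016118 -0.00172029]
```

View pics/w2.png

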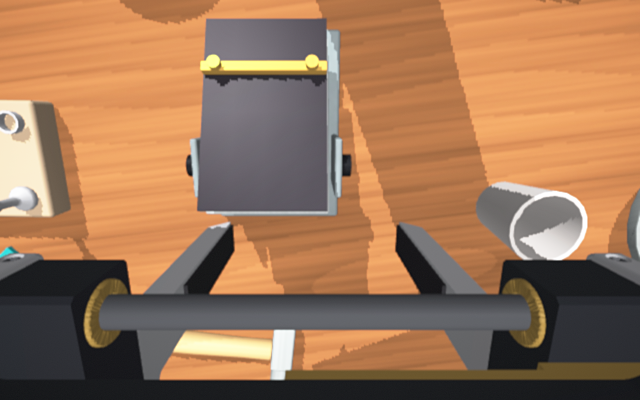

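View pics/w3.png

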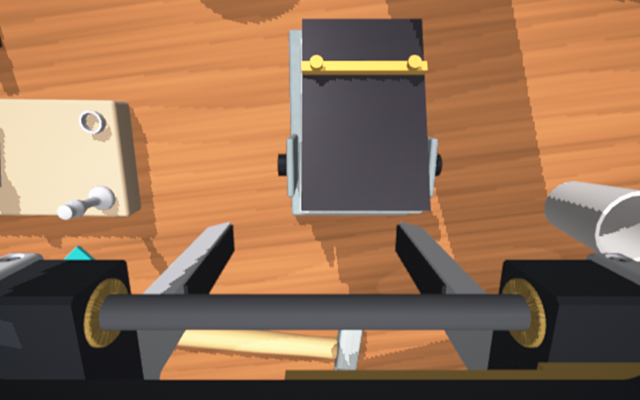

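The bed is clear in both views, spanning u 198–328 and v 18–212 in w2 and u 302–430 and v 18–212 in w3. The brass stop is at v about 61–74. Next I'll extract the edges precisely.

```bash
cat > bed.py <<'E'
from h import *
def fit(c,box,dbg=None):
    im=c['color'].astype(int); u0,u1,v0,v1=box
    sub=im[v0:v1,u0:u1]; mx=sub.max(2);mn=sub.min(2)
    dark=((mx<125)&(mx-mn<28)).astype(np.uint8)
    brass=((sub[:,:,0]>150)&(sub[:,:,0]-sub[:,:,2]>70)&(sub[:,:,1]>120)).astype(np.uint8)
    return dark,brass
def edge(mask,axis,rng,side,off):
    pts=[]
    for k in rng:
        line=mask[k,:] if axis=='row' else mask[:,k]
        nz=np.flatnonzero(line)
        if len(nz)==0: continue
        e=nz[0]-.5 if side==0 else nz[-1]+.5
        pts.append((e,k) if axis=='row' else (k,e))
    pts=np.array(pts,np.float32)
    for _ in range(3):
        vx,vy,x,y=cv2.fitLine(pts,cv2.DIST_HUBER,0,.01,.01).ravel()
        r=abs((pts[:,0]-x)*vy-(pts[:,1]-y)*vx); pts=pts[r<max(1.0,np.median(r)*2.5)]
    return np.array([vx,vy,x+off[0],y+off[1]]),r.mean(),len(pts)
def inter(a,b):
    A=np.array([[a[0],-b[0]],[a[1],-b[1]]]);t=np.linalg.solve(A,[b[2]-a[2],b[3]-a[3]]);return a[2:]+t[0]*a[:2]
E
python3 - <<'E'
from bed import *
for n,box in [('w2',(185,360,5,225)),('w3',(285,450,5,225))]:
    c=load(n); d,b=fit(c,box)
    cv2.imwrite(f'pics/{n}m.png',cv2.resize(np.hstack([d*255,b*255]),None,fx=2,fy=2,interpolation=0))
E
cd pics; python3 -c "
import cv2,numpy as np
a=cv2.imread('w2m.png');b=cv2.imread('w3m.png');h=np.hstack([a,b]);print(h.shape);cv2.imwrite('wm.png',cv2.resize(h,(800,int(h.shape[0]*800/h.shape[1]))))"
```

```text
(440, 1360, 3)
```

View pics/wm.png

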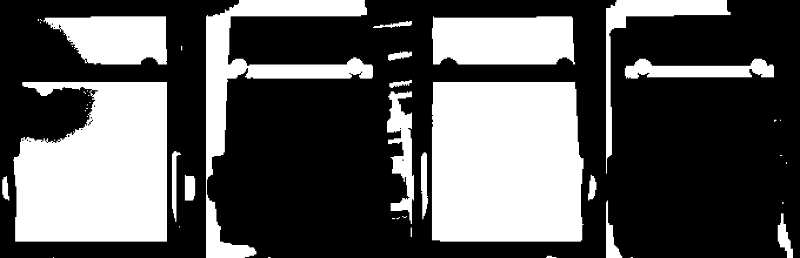

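```bash
sed -i 's/(mx<125)&(mx-mn<28)/(mx<140)\&(mx-mn<40)/' bed.py
python3 - <<'E'
from bed import *
c=load('w2')['color']; print(c[40,215:235:5],c[120,195:210:2],c[120,322:338:2],c[205:216,260],c[70:82,260],c[14:22,260])
R={}
for n,box in [('w2',(185,360,5,225)),('w3',(285,450,5,225))]:
    c=load(n); d,b=fit(c,box); u0,_,v0,_=box
    nl,lab,st,_=cv2.connectedComponentsWithStats(d)
    big=[i for i in np.argsort(-st[1:,4])[:2]+1]; print([st[i] for i in big])
    m=np.isin(lab,big).astype(np.uint8)
    rows=list(range(15,45))+list(range(75,120))+list(range(190,200))
    L=edge(m,'row',rows,0,(u0,v0));Rr=edge(m,'row',rows,1,(u0,v0))
    x0=(205 if n=='w2' else 310)-u0;x1=(322 if n=='w2' else 418)-u0
    T=edge(m,'col',range(x0+8,x1-8),0,(u0,v0));B=edge(m,'col',range(x0,x1),1,(u0,v0))
    # stop: brass component rows 55-80
    bb=b.copy();bb[:45]=0;bb[80:]=0;bb[:,:x0-10]=0;bb[:,x1+12:]=0
    cols=range(x0+30,x1-30)
    St=edge(bb,'col',cols,0,(u0,v0));Sb=edge(bb,'col',cols,1,(u0,v0))
    for k,e in zip('LRTB',(L,Rr,T,B)):print(n,k,e)
    print('stop',St,Sb)
    L,Rr,T,B,St,Sb=[e[0] for e in(L,Rr,T,B,St,Sb)]
    R[n]=dict(LL=inter(L,T),LR=inter(Rr,T),HL=inter(L,B),HR=inter(Rr,B),SbL=inter(L,Sb),SbR=inter(Rr,Sb),StL=inter(L,St),StR=inter(Rr,St))
pickle.dump(R,open('pics/R.pkl','wb'))
P={}
for k in R['w2']:
    p,e=tri((load('w2'),*R['w2'][k]),(load('w3'),*R['w3'][k])); P[k]=p; print(k,R['w2'][k].round(1),R['w3'][k].round(1),p.round(4),np.round(e,4))
C=[P[k] for k in('HL','HR','LL','LR')]
x=(C[0]+C[1]-C[2]-C[3])/2;y=(C[0]+C[2]-C[1]-C[3])/2
print(np.linalg.norm(x),np.linalg.norm(y),sum(C)/4,'slope',np.degrees(np.arctan2(x[2],np.hypot(x[0],x[1]))),'yaw',np.degrees(np.arctan2(x[1],x[0])),np.degrees(np.arctan2(-y[0],y[1])),y[2])
E
```

```text
[[126 120 128]
 [126 119 127]
 [126 120 128]
 [126 120 128]] [[241 169 104]
 [241 170 105]
 [245 171 105]
 [174 135 119]
 [118 116 125]
 [121 116 125]
 [121 117 125]
 [121 117 125]] [[ 96  90  98]
 [ 94  88  97]
 [119 116 122]
 [148 156 157]
 [153 165 168]
 [154 165 169]
 [156 166 170]
 [150 163 166]] [[ 95  90  99]
 [ 95  90  99]
 [ 95  90  99]
 [ 94  88  97]
 [ 89  84  93]
 [100  97 102]
 [155 157 158]
 [199 203 203]
 [186 192 193]
 [151 158 160]
 [138 130 125]] [[229 183  86]
 [160 122  60]
 [146 114  56]
 [144 112  55]
 [109  86  49]
 [ 58  50  46]
 [ 45  44  50]
 [ 45  42  48]
 [ 59  56  61]
 [ 98  95 101]
 [121 117 123]
 [123 119 126]] [[238 163 101]
 [237 162 100]
 [237 161  99]
 [235 156 100]
 [191 134 107]
 [125 109 114]
 [107 105 115]
 [111 107 115]]
[array([   11,    69,   132,   137, 17302], dtype=int32), array([  20,   14,  122,   41, 4805], dtype=int32)]
w2 L (array([ 5.038221e-02, -9.987300e-01,  2.023000e+02,  1.044000e+02],
      dtype=float32), np.float32(0.23327008), 85)
w2 R (array([1.0676852e-02, 9.9994302e-01, 3.2629999e+02, 8.8400002e+01],
      dtype=float32),
[... 1038 characters left out ...]
8.5] [0.478  0.1376 0.0593] [0.0001 0.0001]
LR [325.6  18.5] [421.3  18.5] [0.4916 0.2361 0.0638] [0.0001 0.0001]
HL [196.9 210.5] [301.5 210.5] [0.6264 0.1198 0.122 ] [0.0003 0.0003]
HR [327.6 210.5] [430.  210.5] [0.6397 0.2184 0.1191] [0.0003 0.0003]
SbL [204.   71.5] [301.5  70.5] [0.5215 0.1324 0.0779] [0.0004 0.0004]
SbR [326.1  71.5] [423.7  70.5] [0.5341 0.231  0.0795] [0.0004 0.0004]
StL [204.6  59.5] [301.5  60.5] [0.5125 0.1334 0.0737] [0.0003 0.0003]
StR [326.   59.5] [423.2  60.5] [0.5254 0.232  0.0767] [0.0003 0.0003]
0.1604808821030307 0.09948943177601222 [0.55890208 0.17797422 0.09105395] slope 21.552102392761455 yaw -6.816707003259298 172.2366699766946 -0.0007801538420551465
```

Run:
```python
from bed import *
R=pickle.load(open('pics/R.pkl','rb'))
# bed coords: image left = -y side; LL low-left image
obj={'LL':(-.08,-.05,0),'LR':(-.08,.05,0),'HL':(.08,-.05,0),'HR':(.08,.05,0)}
ks=list(obj); X=np.array([obj[k] for k in ks])
for n in('w2','w3'):
    c=load(n); K=np.array(c['intrinsics'],float)
    Rc=cv2.Rodrigues(np.array(c['rvec'],float))[0];tc=np.array(c['tvec'],float).ravel()
    print(n,c['color'][68:78,{'w2':290,'w3':380}[n]].tolist())
    ok,rv,tv,er=cv2.solvePnPGeneric(X,np.array([R[n][k] for k in ks]),K,None,flags=cv2.SOLVEPNP_IPPE)
    for r,t,e in zip(rv,tv,er):
        M=Rc.T@cv2.Rodrigues(r)[0]; o=Rc.T@(t.ravel()-tc)
        print(n,e,o.round(4),'slope',np.degrees(np.arcsin(M[2,0])),'yaw',np.degrees(np.arctan2(M[1,0],M[0,0])),'ytilt',np.degrees(np.arcsin(M[2,1])))
# combined least squares via triangulated means: project stop edge onto mean plane
def frame(o,sl,yaw):
    x=np.array([np.cos(sl)*np.cos(yaw),np.cos(sl)*np.sin(yaw),np.sin(sl)]);y=np.array([-np.sin(yaw),np.cos(yaw),0]);return x,y,np.cross(x,y)
from scipy.optimize import least_squares
def f(p,k=None):
    x,y,z=frame(p[:3],p[3],p[4]);r=[]
    for n in('w2','w3'):
        q=proj(load(n),[p[:3]+obj[k][0]*x+obj[k][1]*y for k in ks]); r.append(q-np.array([R[n][k] for k in ks]))
    return np.concatenate(r).ravel()
s=least_squares(f,[.559,.178,.091,.37,-.12]); p=s.x
cov=np.linalg.inv(s.jac.T@s.jac)*.25
print(p.round(4),np.degrees(p[3:]),'std',np.sqrt(np.diag(cov)),s.fun.reshape(-1,2).round(2).tolist())
x,y,z=frame(p[:3],p[3],p[4])
for n,u in(('w2',265),('w3',362)):
    for v in(74.6,75.0):
        o,d=ray(load(n),u,v);t=np.dot(p[:3]-o,z)/np.dot(d,z);q=o+d*t-p[:3];print(n,'stop',q@x,q@y)
np.save('bed.npy',p)
```

```text
w2 [[255, 253, 137], [255, 240, 118], [227, 175, 83], [158, 122, 59], [146, 114, 56], [144, 113, 57], [111, 89, 54], [62, 54, 51], [43, 42, 50], [44, 43, 48]]
w2 [0.46670348] [0.5592 0.1777 0.0897] slope 20.684709881084775 yaw -7.225881364584501 ytilt 0.10436184403505033
w2 [11.1106167] [0.5753 0.1786 0.0971] slope -21.501936153339145 yaw -13.81528346437073 ytilt -16.97404785117016
w3 [[255, 242, 124], [255, 230, 111], [224, 171, 82], [153, 117, 57], [136, 106, 51], [135, 105, 51], [109, 86, 50], [66, 55, 48], [44, 40, 47], [43, 41, 47]]
w3 [0.1839182] [0.5595 0.1782 0.0906] slope 20.400076094664957 yaw -6.8861128092314114 ytilt -0.7740143581931613
w3 [10.32580658] [0.5744 0.1734 0.0969] slope -20.57436588678706 yaw -0.6280827243420106 ytilt 17.356129858663614
[ 0.5591  0.178   0.0908  0.369  -0.1241] [21.14138681 -7.11075564] std [0.00017264 0.00014251 0.00045741 0.00491515 0.00156196] [[-0.75, 0.07], [0.76, -0.11], [0.34, 0.3], [-0.09, 0.15], [0.08, 0.34], [0.14, 0.19], [-0.65, -0.36], [0.18, -0.54]]
w2 stop -0.030664594702889066 -1.0627699915813985e-05
w2 stop -0.030321176988505685 -4.387665553696449e-06
w3 stop -0.030734512890521398 -0.0005562982525175674
w3 stop -0.030389615588089874 -0.000563070173537814
```

Call:
{"fn": "servo_tool", "kwargs": {"moves": [[[0,0,0,-0.08,-0.61,0,0],[0,0,0,-0.08,-0.61,0,0],[0,0,0,-0.08,-0.61,0,0],[0,0,0,-0.08,-0.61,0,0],[0,0,0,-0.08,-0.61,0,0],[0,0,0,-0.08,-0.61,0,0],[0,0,0,-0.08,-0.61,0,0],[0,0,0,-0.08,-0.61,0,0],[0,0,0,-0.08,-0.61,0,0],[0,0,0,-0.08,-0.61,0,0],[0,0,0,-0.08,-0.61,0,0]]]}}

```text
time_s: 3.3
ee_pos: [0.6285, -0.1757, 0.1826]
eef_rot: [3.141, 0.003, 3.02]
force: [0.5, 0.6, -0.8]
grip_width: 0.0941
```

Run:
```python
from h import *
c=snap('wrist','w4'); o=get_obs(); print(o['time_s'],o['ee_pos'],o['eef_rot'],o['joint_vel'])
```

```text
3.35 [ 0.62849794 -0.17564744  0.18273776] [3.14149739e+00 2.90973356e-03 3.02034945e+00] [ 0.00055155 -0.00165657 -0.00076963 -0.00241013 -0.00041165 -0.00278466]
```

Call:
{"fn": "servo_tool", "kwargs": {"moves": [[[0,0,0,0,-0.14,0,0],[0,0,0,0,-0.14,0,0],[0,0,0,0,-0.14,0,0],[0,0,0,0,-0.14,0,0],[0,0,0,0,-0.14,0,0]]]}}

```text
time_s: 3.77
ee_pos: [0.6204, -0.2435, 0.1828]
eef_rot: [3.141, 0.003, 3.022]
force: [0.3, 0.8, -0.2]
grip_width: 0.0941
```

Run:
```python
from h import *
c=snap('wrist','w5'); o=get_obs(); print(o['time_s'],o['ee_pos'],o['eef_rot'],o['joint_vel'],o['qpos'])
```

```text
3.8167 [ 0.62048428 -0.24337382  0.18287825] [3.14132158e+00 2.97804635e-03 3.02220859e+00] [ 0.00175594 -0.00112345 -0.00309873 -0.00311903  0.00038979 -0.00245974] [-4.29207004e-01  5.79823079e-01  1.17606200e+00  1.18702579e-03
  1.38295409e+00 -1.88083973e+00]
```

View pics/w4.png

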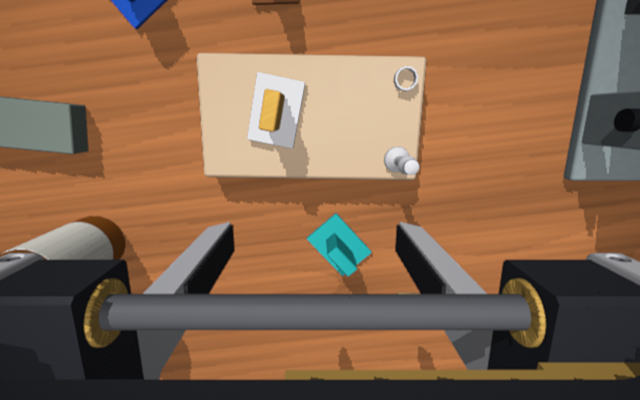

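View pics/w5.png

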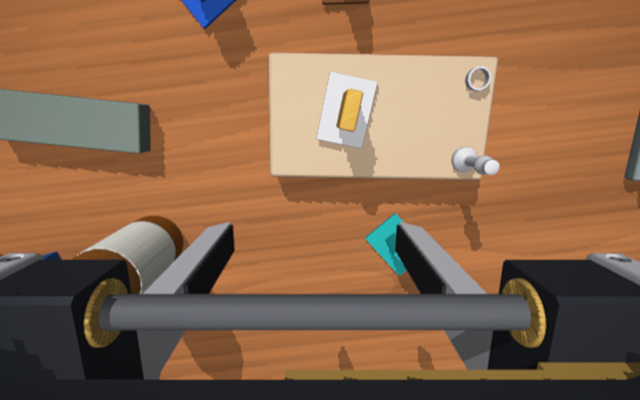

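The silver plate with the brass fin is at (276,110) in w4 and (347,110) in w5. The blue and turquoise look-alikes are off the brick. I'll get the plate corners and the fin next.

Run:
```python
from h import *
def sc(n,b):
    u0,u1,v0,v1=b; return cv2.resize(load(n)['color'][v0:v1,u0:u1,::-1],None,fx=5,fy=5,interpolation=cv2.INTER_CUBIC)
cv2.imwrite('pics/c45.png',np.hstack([sc('w4',(240,315,60,165)),sc('w5',(308,385,60,165))]))
for n in('w4','w5'):
    im=load(n)['color'].astype(int); r,g,b=im[...,0],im[...,1],im[...,2]
    m=((r-b>90)&(b<110)&(g>r*.6)&(r>120)).astype(np.uint8); m[:60]=0;m[160:]=0;m[:,:240]=0;m[:,390:]=0
    nl,lab,st,ce=cv2.connectedComponentsWithStats(m); print(n,[(st[i].tolist(),ce[i].round(1).tolist()) for i in range(1,nl) if st[i,4]>40])
    br=(r>215)&(abs(r-b)<25)
    w=((abs(r-b)<22)&(r>120)).astype(np.uint8); w[:60]=0;w[160:]=0;w[:,:240]=0;w[:,390:]=0
    nl,lab,st,ce=cv2.connectedComponentsWithStats(w); print('w',[(st[i].tolist(),ce[i].round(1).tolist()) for i in range(1,nl) if st[i,4]>100])
    i=1+np.argmax(st[1:,4]); h=cv2.findContours(((lab==i)|(m>0)).astype(np.uint8),cv2.RETR_EXTERNAL,cv2.CHAIN_APPROX_NONE)[0]; h=max(h,key=cv2.contourArea)
    print(cv2.boxPoints(cv2.minAreaRect(h)).round(1).tolist(), cv2.minAreaRect(h))
```

```text
w4 [([259, 90, 21, 41, 607], [269.2, 109.9])]
w [([247, 72, 58, 77, 2431], [276.9, 109.8])]
[[244.39999389648438, 139.10000610351562], [257.20001220703125, 71.5], [305.5, 80.69999694824219], [292.6000061035156, 148.3000030517578]] ((274.9256286621094, 109.89059448242188), (49.11692428588867, 68.85725402832031), 10.784297943115234)
w5 [([240, 60, 29, 100, 2844], [253.8, 110.2]), ([339, 90, 24, 41, 638], [350.2, 109.7])]
w [([317, 72, 60, 76, 2468], [345.0, 109.6])]
[[315.20001220703125, 138.5], [329.6000061035156, 71.0999984741211], [377.20001220703125, 81.30000305175781], [362.79998779296875, 148.6999969482422]] ((346.2000427246094, 109.90001678466797), (48.68059539794922, 69.00492858886719), 12.094757080078125)
```

View pics/c45.png

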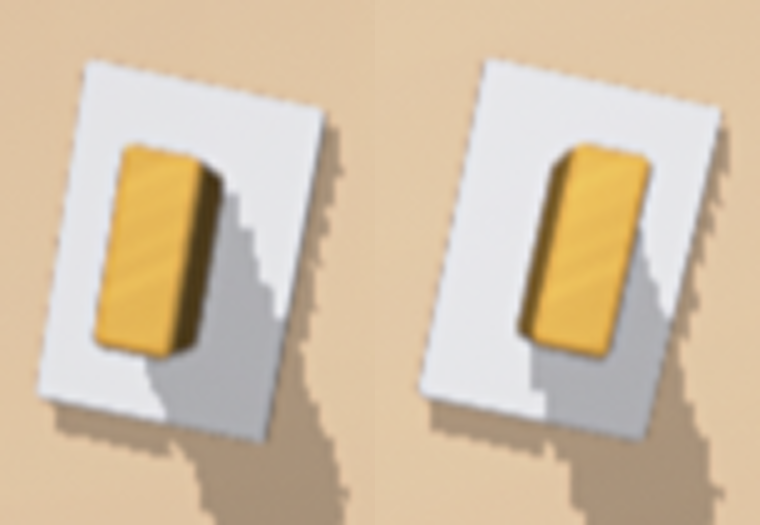

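Run:
```python
from h import *
a=load('w4');b=load('w5')
A=lambda u,v:(a,240+u/5-.4,60+v/5-.4); B=lambda u,v:(b,308+(u-375)/5-.4,60+v/5-.4)
pl=[((87,60),(487,58)),((325,108),(721,108)),((266,440),(643,440)),((37,396),(418,392))]
fn=[((122,143),(573,142)),((200,155),(651,155)),((170,357),(607,357)),((93,345),(530,345))]
for nm,L in(('plate',pl),('fin',fn)):
    P=[]
    for p,q in L:
        x,e=tri(A(*p),B(*q));P.append(x);print(nm,x.round(4),np.round(e,4))
    P=np.array(P);c=P.mean(0);d=(P[0]+P[1]-P[2]-P[3])/2;w=(P[1]+P[2]-P[0]-P[3])/2
    print(c.round(4),'len',np.linalg.norm(d),'wid',np.linalg.norm(w),'yaw d',np.degrees(np.arctan2(-d[1],-d[0])),'w',np.degrees(np.arctan2(w[1],w[0])))
    z=.036 if nm=='plate' else .08
    for f,k in((A,0),(B,1)):
        Q=np.array([onz(*f(*l[k]),z) for l in L]);d=(Q[0]+Q[1]-Q[2]-Q[3])/2
        print(' plane',Q.mean(0).round(4),np.linalg.norm(d),np.degrees(np.arctan2(-d[1],-d[0])))
# brick height check from ring/brick corner
x,e=tri((a,425,57.5),(b,497,57.5));print('brick corner',x)
```

```text
plate [ 0.5142 -0.2154  0.0366] [0. 0.]
plate [ 0.5281 -0.1723  0.0354] [0.0001 0.0001]
plate [ 0.5888 -0.1922  0.0337] [0.0001 0.0001]
plate [ 0.5742 -0.2357  0.0352] [0.0002 0.0002]
[ 0.5513 -0.2039  0.0352] len 0.06364468078538606 wid 0.04561900908653038 yaw d -18.370220086477506 w 71.78306902854038
 plane [ 0.5513 -0.2038  0.036 ] 0.06353573408056556 -18.20368755734109
 plane [ 0.5512 -0.204   0.036 ] 0.0634514995400179 -18.520752468871926
fin [ 0.5337 -0.2054  0.08  ] [0.0001 0.0001]
fin [ 0.5373 -0.1929  0.0806] [0.0001 0.0001]
fin [ 0.5689 -0.2029  0.0792] [0.0001 0.0001]
fin [ 0.5654 -0.2157  0.0787] [0.0002 0.0002]
[ 0.5513 -0.2042  0.0796] len 0.03329099443606802 wid 0.0131188984396543 yaw d -17.782086158803633 w 74.29071005753602
 plane [ 0.5512 -0.2042  0.08  ] 0.033148312573312536 -17.48642764614148
 plane [ 0.5514 -0.2043  0.08  ] 0.033319012324882526 -17.999477282133636
brick corner [ 0.52025563 -0.05623977  0.02939206]
```

Call:
{"fn": "servo_tool", "kwargs": {"moves": [[[0,0,0.126,0.147,0.062,0.146,0],[0,0,0.126,0.147,0.062,0.146,0],[0,0,0.126,0.147,0.062,0.146,0],[0,0,0.126,0.147,0.062,0.146,0],[0,0,0.126,0.147,0.062,0.146,0],[0,0,0.126,0.147,0.062,0.146,0]]]}}

```text
time_s: 4.32
ee_pos: [0.5527, -0.2035, 0.111]
eef_rot: [3.141, 0.005, 2.826]
force: [0.5, -0.9, -0.3]
grip_width: 0.094
```

```bash
cat >> h.py <<'E'
from scipy.spatial.transform import Rotation as Ro
def delta(pos,R):
    o=get_obs();R0=Ro.from_euler('xyz',o['eef_rot']);p=R0.inv().apply(np.array(pos)-o['ee_pos'])/.5
    r=(R0.inv()*R).as_rotvec()/(np.pi/2); return np.r_[r,p].round(4)
E
python3 - <<'E'
from h import *
o=get_obs(); print(o['time_s'],o['ee_pos'],o['eef_rot'],o['qpos'],o['force'])
print(delta([.5513,-.204,.041],Ro.from_euler('xyz',[np.pi,0,np.radians(161.9)])))
E
```

```text
4.3167 [ 0.55270813 -0.20354384  0.1109797 ] [3.14093229 0.00513486 2.82565107] [-4.15571564e-01  4.72681838e-01  1.51163900e+00  1.27816536e-03
  1.15222840e+00 -1.67094457e+00] [ 0.52455147 -0.90080248 -0.33252044]
[ 0.0004  0.0033 -0.      0.0031 -0.0018  0.1399]
```

Call:
{"fn": "servo_tool", "kwargs": {"moves": [[[0,0.0033,0,0.003,-0.002,0.07,0],[0,0.0033,0,0.003,-0.002,0.1,0],[0,0.0033,0,0.003,-0.002,0.13,0],[0,0.0033,0,0.003,-0.002,0.14,0],[0,0.0033,0,0.003,-0.002,0.14,0]]]}}

```text
time_s: 4.73
ee_pos: [0.5518, -0.2041, 0.0406]
eef_rot: [3.141, -0.001, 2.826]
force: [-0.1, -0.6, -0.1]
grip_width: 0.094
```

Run:
```python
from h import *
snap('wrist','w6')
o=get_obs(); print(o['time_s'],o['ee_pos'],o['eef_rot'],o['force'])
```

```text
4.7833 [ 0.55211171 -0.20428204  0.04160625] [3.14099214e+00 7.43008234e-04 2.82588462e+00] [ 0.24852862 -0.19461524  0.04107909]
```

View pics/w6.png

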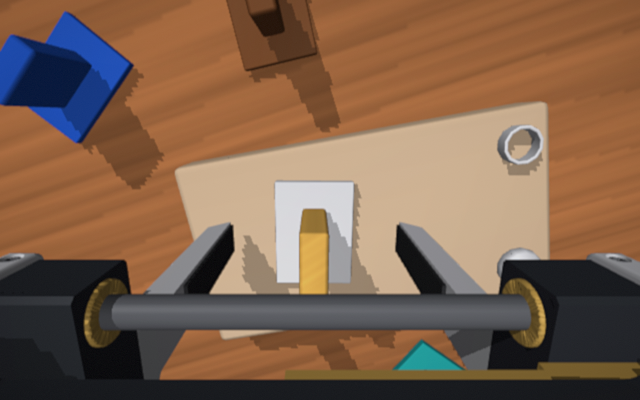

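The fin is centred between the fingers at u about 314 and square to them, so I'll close.

Call:
{"fn": "servo_tool", "kwargs": {"moves": [[[0,0,0,0,0,0,1],[0,0,0,0,0,0,1],[0,0,0,0,0,0,1],[0,0,0,0,0,0,1],[0,0,0,0,0,0,1],[0,0,0,0,0,0,1],[0,0,0,0,0,0,1],[0,0,0,0,0,0,1],[0,0,0,0,0,0,1],[0,0,0,0,0,0,1]]], "squeeze": 35}}

```text
time_s: 5.62
ee_pos: [0.5521, -0.2043, 0.0416]
eef_rot: [3.141, 0.001, 2.826]
force: [-0.1, -0.6, 0.2]
grip_width: 0.0307
```

Run:
```python
from h import *
o=get_obs(); print(o['time_s'],o['ee_pos'],o['eef_rot'],o['force'],o['grip_width'],o['joint_vel'])
p=np.load('bed.npy');print(p)
```

```text
5.6167 [ 0.55210363 -0.2042857   0.04161189] [3.14099888e+00 7.69489592e-04 2.82588214e+00] [-0.07275687 -0.59329492  0.21522611] 0.030742817140172636 [ 0.00071295 -0.0004324  -0.00174629 -0.00167776  0.00045042 -0.00017533]
[ 0.55908256  0.17799166  0.0908108   0.36898681 -0.1241061 ]
```

Call:
{"fn": "servo_tool", "kwargs": {"moves": [[[0,0,0,0,0,0,1],[0,0,0,0,0,0,1],[0,0,0,0,0,0,1],[0,0,0,0,0,0,1],[0,0,0,0,0,0,1]]]}}

```text
time_s: 6.03
ee_pos: [0.5521, -0.2043, 0.0416]
eef_rot: [3.141, 0.001, 2.826]
force: [-0.6, -0.9, 0.3]
grip_width: 0.014
```

Call:
{"fn": "servo_tool", "kwargs": {"moves": [[[0,0,0,0,0,-0.04,1],[0,0,0,0,0,-0.1,1],[0,0,0,0,0,-0.16,1],[0,0,0,0,0,-0.22,1],[0,0,0,0,0,-0.28,1],[0,0,0,0,0,-0.3,1],[0,0,0,0,0,-0.3,1]]]}}

```text
time_s: 6.62
ee_pos: [0.5527, -0.2046, 0.1936]
eef_rot: [3.141, 0.005, 2.826]
force: [0.1, 0.6, -2.7]
grip_width: 0.0138
```

```bash
cat >> h.py <<'E'
BED=np.load('bed.npy')
def bframe(sl=BED[3],yaw=BED[4]):
    x=np.array([np.cos(sl)*np.cos(yaw),np.cos(sl)*np.sin(yaw),np.sin(sl)]);y=np.array([-np.sin(yaw),np.cos(yaw),0]);return x,y,np.cross(x,y)
def goal(bx,by,bz,sl=BED[3]):
    # TCP pose with plate underside height bz above bed face; TCP 11.6mm above underside
    x,y,z=bframe(sl); R=Ro.from_matrix(np.column_stack([-x,y,-z])); return BED[:3]+bx*x+by*y+(bz+.0116)*z,R
def inbed():
    o=get_obs();x,y,z=bframe();d=o['ee_pos']-BED[:3];M=Ro.from_euler('xyz',o['eef_rot']).as_matrix()
    B=np.column_stack([-x,y,-z]);return np.array([d@x,d@y,d@z-.0116]).round(4),np.degrees(Ro.from_matrix(B.T@M).as_rotvec()).round(2)
E
python3 - <<'E'
from h import *
c=snap('wrist','w7')
o=get_obs(); print(o['time_s'],o['ee_pos'],o['eef_rot'],o['force'],o['grip_width'])
p,R=goal(.022,0,.05); print(p,R.as_euler('xyz'));print(delta(p,R))
E
```

```text
6.6667 [ 0.55196802 -0.20433265  0.19113618] [3.14101450e+00 1.14772125e-03 2.82585126e+00] [-0.01777728  0.30074994 -3.8865197 ] 0.014013015643112872
[0.55739756 0.17820186 0.15619946] [-3.14159265  0.36898681  3.01748656]
[-0.0222 -0.2334 -0.1207  0.2273  0.7306  0.07  ]
```

View pics/w7.png

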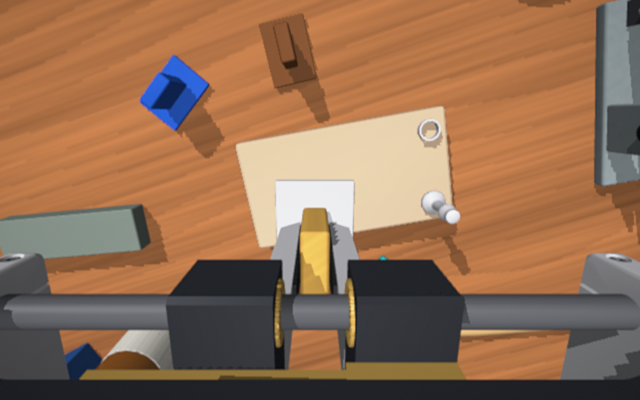

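Call:
{"fn": "servo_tool", "kwargs": {"moves": [[[-0.002,-0.02,-0.01,0.02,0.06,0,1],[-0.004,-0.05,-0.025,0.05,0.13,0.01,1],[-0.007,-0.08,-0.04,0.07,0.2,0.015,1],[-0.009,-0.1,-0.05,0.09,0.27,0.02,1],[-0.011,-0.12,-0.06,0.11,0.35,0.03,1],[-0.014,-0.15,-0.075,0.14,0.43,0.04,1],[-0.016,-0.17,-0.09,0.16,0.5,0.05,1],[-0.018,-0.19,-0.1,0.18,0.57,0.055,1],[-0.02,-0.21,-0.11,0.2,0.64,0.06,1],[-0.022,-0.22,-0.117,0.216,0.7,0.066,1],[-0.022,-0.2334,-0.1207,0.2273,0.7306,0.07,1],[-0.022,-0.2334,-0.1207,0.2273,0.7306,0.07,1]]]}}

```text
time_s: 7.67
ee_pos: [0.5554, 0.1809, 0.1525]
eef_rot: [-3.139, 0.365, 3.022]
force: [-0.1, -0.7, -3.1]
grip_width: 0.0142
```

Call:
{"fn": "servo_tool", "kwargs": {"moves": [[[0,0,0,0,0,0,1],[0,0,0,0,0,0,1]]]}}

```text
time_s: 7.83
ee_pos: [0.5544, 0.1804, 0.1502]
eef_rot: [-3.138, 0.361, 3.023]
force: [-0.9, -0.4, -2.5]
grip_width: 0.0138
```

Run:
```python
from h import *
c=snap('wrist','w8');snap('side','s8')
o=get_obs(); print(o['time_s'],o['ee_pos'],o['eef_rot'],o['force'],o['moment'],o['grip_width'],o['qpos'])
print(inbed())
```

```text
7.9333 [0.55519878 0.17990891 0.15160308] [-3.1386136   0.36355645  3.02149329] [-0.14432708  0.61061842 -3.26814892] [0.04149355 0.29961764 0.01818986] 0.013683638258848453 [ 0.32253225  0.25973309  1.7485145  -0.21463545  0.81501713 -1.00516356]
(array([0.0181, 0.0014, 0.0466]), array([ 0.09,  0.31, -0.21]))
```

View pics/w8.png

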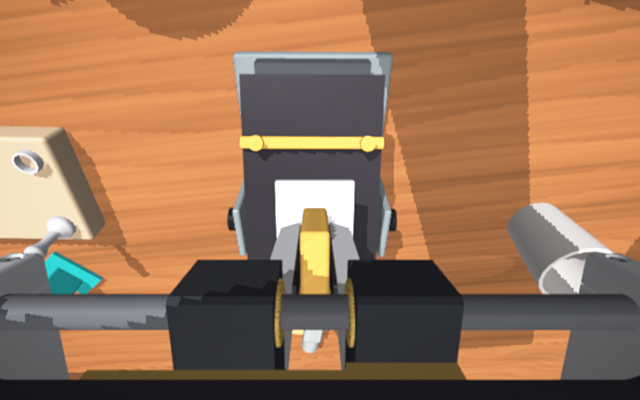

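View pics/s8.png

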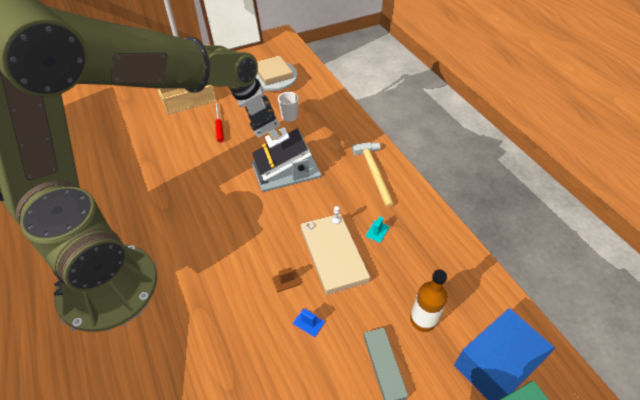

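Run:
```python
from h import *
c=load('w8');im=c['color'].copy()[:,:,::-1].copy()
for sl,col in((BED[3],(0,255,0)),(BED[3]-.026,(255,0,255))):
    x,y,z=bframe(sl);P=[BED[:3]+a*x+b*y for a,b in((-.08,-.05),(-.08,.05),(.0,.05),(0,-.05),(-.031,-.05),(-.031,.05))]
    q=proj(c,P);print(q.round(1).tolist())
    for a in q: cv2.circle(im,(int(round(a[0])),int(round(a[1]))),1,col,-1)
g=c['color'].astype(int)
for v in (80,100,120,170,180,195,210):
    r=g[v,230:400];d=(r.max(1)<140)&(r.max(1)-r.min(1)<40);n=np.flatnonzero(d);print(v,n[0]+230,n[-1]+230)
for u in(280,310,340):print(u,g[68:80,u].max(1),g[145:156,u].tolist())
cv2.imwrite('pics/w8o.png',cv2.resize(im[40:270,220:400],None,fx=3,fy=3,interpolation=cv2.INTER_NEAREST)[:600])
```

```text
[[239.3, 73.5], [385.1, 74.1], [379.3, 188.3], [244.5, 187.7], [242.6, 145.6], [381.5, 146.2]]
[[238.6, 73.2], [385.8, 73.7], [379.3, 188.3], [244.5, 187.7], [242.4, 145.7], [381.7, 146.3]]
80 240 389
100 240 387
120 241 383
170 244 379
180 244 381
195 243 384
210 230 394
280 [120 122 119 118 118 115 106  97  96  96  96  96] [[255, 246, 132], [255, 248, 131], [255, 236, 115], [214, 164, 83], [96, 76, 58], [44, 43, 53], [49, 46, 54], [52, 49, 55], [54, 51, 57], [68, 64, 72], [77, 73, 81]]
310 [119 121 120 119 120 116 105  97  95  95  94  95] [[255, 246, 131], [255, 248, 131], [255, 240, 118], [228, 175, 86], [105, 83, 59], [48, 46, 56], [51, 50, 57], [57, 55, 61], [69, 65, 72], [79, 74, 82], [80, 74, 83]]
340 [119 119 118 117 119 117 106  94  93  93  92  91] [[255, 247, 131], [255, 247, 130], [255, 239, 117], [232, 176, 88], [108, 85, 61], [49, 48, 57], [55, 53, 60], [68, 64, 71], [79, 75, 83], [81, 76, 84], [80, 76, 84]]
```

View pics/w8o.png

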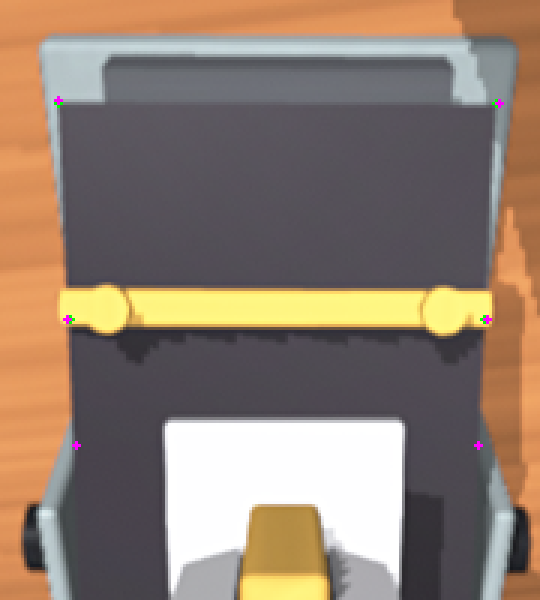

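Call:
{"fn": "servo_tool", "kwargs": {"moves": [[[-0.001,-0.0035,0.0023,-0.008,-0.003,0.02,1],[-0.001,-0.0035,0.0023,-0.008,-0.003,0.04,1],[-0.001,-0.0035,0.0023,-0.008,-0.003,0.06,1],[-0.001,-0.0035,0.0023,-0.008,-0.003,0.07,1],[-0.001,-0.0035,0.0023,-0.008,-0.003,0.076,1],[-0.001,-0.0035,0.0023,-0.008,-0.003,0.076,1],[-0.001,-0.0035,0.0023,-0.008,-0.003,0.076,1]]]}}

```text
time_s: 8.52
ee_pos: [0.5722, 0.1762, 0.1175]
eef_rot: [-3.142, 0.369, 3.018]
force: [-0.1, -0.7, -1.9]
grip_width: 0.0137
```

Run:
```python
from h import *
c=snap('wrist','w9')
o=get_obs(); print(o['time_s'],o['force'],o['moment'],o['grip_width'],inbed())
```

```text
8.5667 [-0.31645085  0.88640795 -1.57239351] [ 0.03851135  0.29454245 -0.03002844] 0.01374172725494464 (array([0.0221, 0.    , 0.0088]), array([-0.01, -0.02, -0.01]))
```

View pics/w9.png

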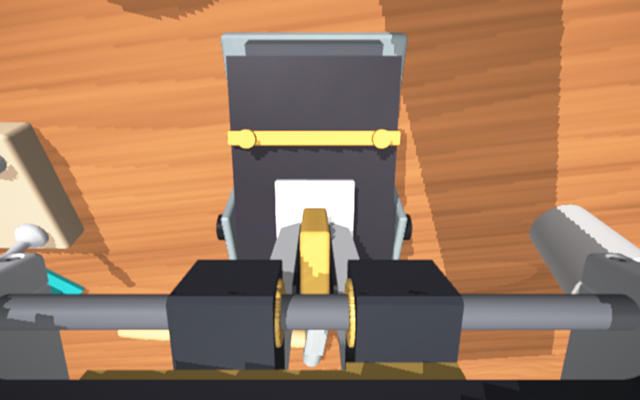

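```bash
cat >> h.py <<'E'
def avg(k=6):
    F=[];M=[]
    x,y,z=bframe()
    for i in range(k):
        camera('wrist');o=get_obs();F.append(o['force']);M.append(o['moment'])
    F=np.mean(F,0);M=np.mean(M,0);B=np.column_stack([x,y,z]);print('t',o['time_s'],'F bed',(F@B).round(2),'M bed',(M@B).round(3),'grip',round(o['grip_width'],4),inbed())
E
python3 -c "
from h import *
avg()"
```

```text
t 8.8667 F bed [-1.25  0.21 -2.36] M bed [0.041 0.339 0.023] grip 0.0136 (array([ 0.022 , -0.    ,  0.0088]), array([-0.01, -0.03, -0.02]))
```

Call:
{"fn": "servo_tool", "kwargs": {"moves": [[[0,0,0,0,0,0.004,1],[0,0,0,0,0,0.009,1],[0,0,0,0,0,0.013,1],[0,0,0,0,0,0.013,1]]]}}

```text
time_s: 9.2
ee_pos: [0.5744, 0.1759, 0.1111]
eef_rot: [-3.141, 0.369, 3.018]
force: [0.6, -0.6, -1.7]
grip_width: 0.0141
```

```bash
python3 -c "
from h import *
avg()"
```

```text
t 9.5 F bed [-0.86 -0.4  -2.06] M bed [-0.008  0.348 -0.033] grip 0.0138 (array([ 0.0221, -0.    ,  0.0024]), array([-0.02, -0.03, -0.01]))
```

Call:
{"fn": "servo_tool", "kwargs": {"moves": [[[0,0,0,0,0,0.003,1],[0,0,0,0,0,0.003,1]]]}}

```text
time_s: 9.67
ee_pos: [0.5751, 0.176, 0.1102]
eef_rot: [3.141, 0.369, 3.018]
force: [-0.5, 0.4, -2.5]
grip_width: 0.0134
```

```bash
python3 -c "
from h import *
avg(5)"
```

```text
t 9.9167 F bed [-1.12 -0.2  -2.22] M bed [ 0.007  0.353 -0.023] grip 0.0138 (array([ 0.0221, -0.    ,  0.0009]), array([-0.02, -0.03, -0.01]))
```

Call:
{"fn": "servo_tool", "kwargs": {"moves": [[[0,0,0,0,0,0.003,1],[0,0,0,0,0,0.003,1]]]}}

```text
time_s: 10.08
ee_pos: [0.5757, 0.1759, 0.109]
eef_rot: [3.141, 0.37, 3.018]
force: [-1.3, 0.1, -1.1]
grip_width: 0.0141
```

```bash
python3 -c "
from h import *
avg(5)"
```

```text
t 10.3333 F bed [-0.58  0.3  -0.45] M bed [ 0.019  0.264 -0.027] grip 0.0139 (array([ 0.0222,  0.    , -0.0005]), array([-0.02, -0.05, -0.01]))
```

Call:
{"fn": "servo_tool", "kwargs": {"moves": [[[0,0,0,0,0,0.004,1],[0,0,0,0,0,0.004,1]]]}}

```text
time_s: 10.5
ee_pos: [0.5765, 0.1759, 0.1072]
eef_rot: [3.141, 0.37, 3.018]
force: [-1.7, 0.1, 1.3]
grip_width: 0.0137
```

```bash
python3 -c "
from h import *
avg(8);snap('wrist','w10')
"
```

```text
t 10.9 F bed [-0.91 -0.05  0.72] M bed [-0.008  0.261  0.015] grip 0.0137 (array([ 0.0223,  0.0001, -0.0025]), array([-0.03, -0.06, -0.01]))
```

View pics/w10.png

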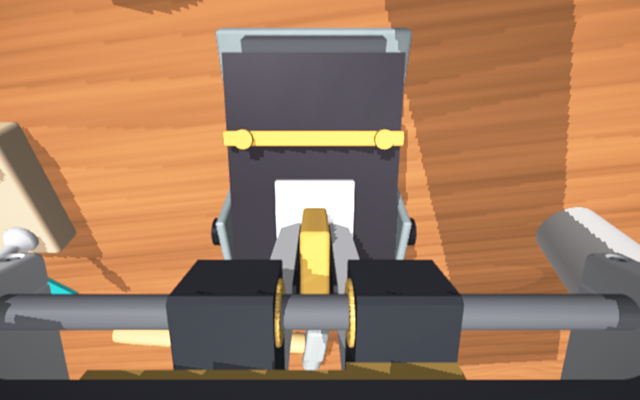

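Call:
{"fn": "servo_tool", "kwargs": {"moves": [[[0,-0.006,0,0,0,0,1],[0,-0.011,0,0,0,0,1],[0,-0.011,0,0,0,0,1]]]}}

```text
time_s: 11.2
ee_pos: [0.5763, 0.1759, 0.1073]
eef_rot: [3.141, 0.388, 3.018]
force: [-1.9, 0.1, 0.8]
grip_width: 0.014
```

```bash
python3 -c "
from h import *
avg(10)
"
```

```text
t 11.7 F bed [-1.49  0.15  0.81] M bed [ 0.053  0.542 -0.008] grip 0.0137 (array([ 0.0222,  0.    , -0.0025]), array([-0.02, -1.04, -0.01]))
```

Call:
{"fn": "servo_tool", "kwargs": {"moves": [[[0,0.0055,0,0,0,0,1],[0,0.0055,0,0,0,0,1]]]}}

```text
time_s: 11.87
ee_pos: [0.5765, 0.1759, 0.1074]
eef_rot: [3.141, 0.378, 3.018]
force: [-2.6, 1.0, 0.3]
grip_width: 0.0138
```

```bash
python3 -c "
from h import *
avg(10)
"
```

```text
t 12.3667 F bed [-0.48  0.52  0.68] M bed [0.064 0.36  0.012] grip 0.0136 (array([ 0.0223,  0.0001, -0.0025]), array([-0.03, -0.55, -0.01]))
```

Call:
{"fn": "servo_tool", "kwargs": {"moves": [[[0,0,0,0.004,0,0,1],[0,0,0,0.009,0,0,1],[0,0,0,0.014,0,0,1],[0,0,0,0.019,0,0,1],[0,0,0,0.024,0,0,1],[0,0,0,0.029,0,0,1],[0,0,0,0.034,0,0,1],[0,0,0,0.036,0,0,1],[0,0,0,0.036,0,0,1]]]}}

```text
time_s: 13.12
ee_pos: [0.5595, 0.178, 0.1005]
eef_rot: [3.141, 0.378, 3.018]
force: [-2.1, 1.1, 0.7]
grip_width: 0.0139
```

```bash
python3 -c "
from h import *
avg(6);snap('wrist','w11')
"
```

```text
t 13.4167 F bed [-2.48  0.7   1.13] M bed [ 0.144  0.751 -0.033] grip 0.0136 (array([ 0.004 ,  0.    , -0.0028]), array([-0.01, -0.51, -0.01]))
```

View pics/w11.png

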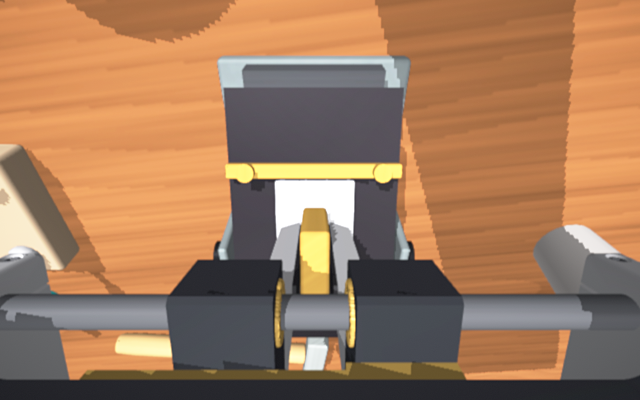

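Call:
{"fn": "servo_tool", "kwargs": {"moves": [[[0,0,0,0.002,0,0,1],[0,0,0,0.004,0,0,1],[0,0,0,0.004,0,0,1]]]}}

```text
time_s: 13.72
ee_pos: [0.558, 0.1782, 0.0999]
eef_rot: [3.141, 0.379, 3.018]
force: [0.2, 0.2, 1.0]
grip_width: 0.0136
```

```bash
python3 -c "
from h import *
avg(5)
"
```

```text
t 13.9667 F bed [ 1.06 -0.02  1.  ] M bed [0.036 0.097 0.029] grip 0.014 (array([ 0.0022,  0.    , -0.0027]), array([-0.02, -0.54, -0.01]))
```

Call:
{"fn": "servo_tool", "kwargs": {"moves": [[[0,0,0,0.002,0,0,1],[0,0,0,0.002,0,0,1]]]}}

```text
time_s: 14.13
ee_pos: [0.5576, 0.1782, 0.1001]
eef_rot: [3.141, 0.38, 3.018]
force: [4.0, -1.7, 2.6]
grip_width: 0.0136
```

```bash
python3 -c "
from h import *
avg(5);snap('wrist','w12')
"
```

```text
t 14.3833 F bed [ 5.96 -1.03  1.04] M bed [-0.258 -0.989  0.02 ] grip 0.0139 (array([ 0.0019,  0.0001, -0.0025]), array([-0.04, -0.61, -0.01]))
```

View pics/w12.png

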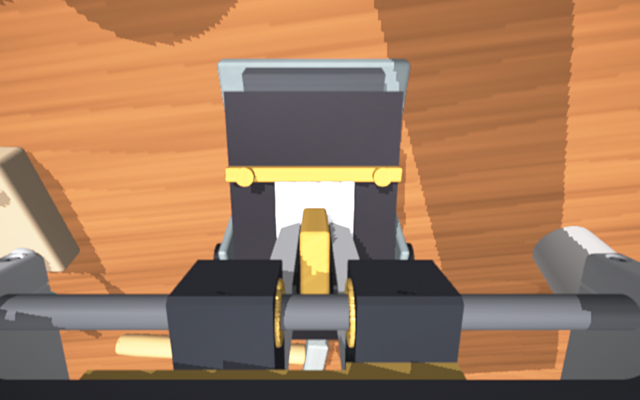

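Call:
{"fn": "servo_tool", "kwargs": {"moves": [[[0,0,0,0.001,0,0.002,1],[0,0,0,0.001,0,0.004,1],[0,0,0,0.001,0,0.006,1],[0,0,0,0.001,0,0.006,1]]]}}

```text
time_s: 14.77
ee_pos: [0.5587, 0.1781, 0.0973]
eef_rot: [3.141, 0.381, 3.018]
force: [4.2, -1.8, 5.2]
grip_width: 0.0138
```

```bash
python3 -c "
from h import *
avg(6)
"
```

```text
t 15.0667 F bed [ 5.98 -2.05  3.04] M bed [-0.42  -0.963  0.017] grip 0.0139 (array([ 0.0019,  0.0001, -0.0053]), array([-0.05, -0.67,  0.  ]))
```

Call:
{"fn": "servo_tool", "kwargs": {"moves": [[[0,0.001,0,0.001,0,0.002,1],[0,0.001,0,0.001,0,0.0035,1],[0,0.001,0,0.001,0,0.0035,1],[0,0.001,0,0.001,0,0.0035,1]]]}}

```text
time_s: 15.4
ee_pos: [0.5592, 0.1781, 0.0959]
eef_rot: [3.14, 0.38, 3.017]
force: [2.9, -2.8, 7.6]
grip_width: 0.0134
```

```bash
python3 -c "
from h import *
avg(8);snap('wrist','w13');snap('side','s13');snap('top','t13')
c=cv2.imread('pics/s13.png');t=cv2.imread('pics/t13.png')
cv2.imwrite('pics/c13.png',np.hstack([cv2.resize(c[110:200,230:330],(400,360),interpolation=cv2.INTER_CUBIC),cv2.resize(t[165:255,220:320],(400,360),interpolation=cv2.INTER_CUBIC)]))
"
```

```text
t 15.8 F bed [ 6.4  -2.43  4.43] M bed [-0.502 -0.868  0.043] grip 0.0139 (array([ 0.0019,  0.0001, -0.0068]), array([-0.06, -0.63,  0.  ]))
```

View pics/w13.png

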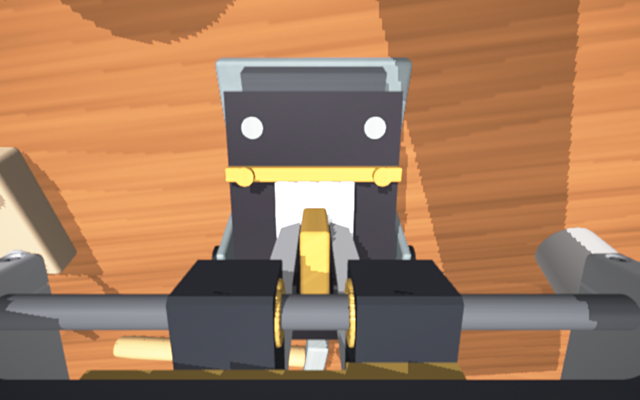

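View pics/c13.png

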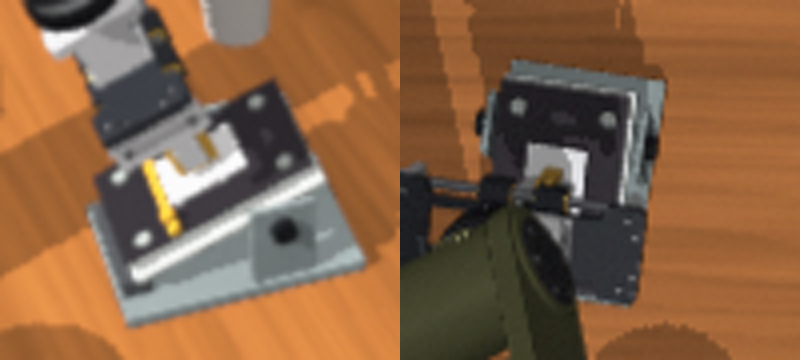

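```bash
python3 -c "
from h import *
a=cv2.imread('pics/w13.png')[80:270,215:415];b=cv2.imread('pics/s13.png')[125:175,250:310]
cv2.imwrite('pics/c14.png',np.hstack([cv2.resize(a,(420,400),interpolation=2),cv2.resize(b,(380,400),interpolation=2)]))
"
```

```text
(no output)
```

View pics/c14.png

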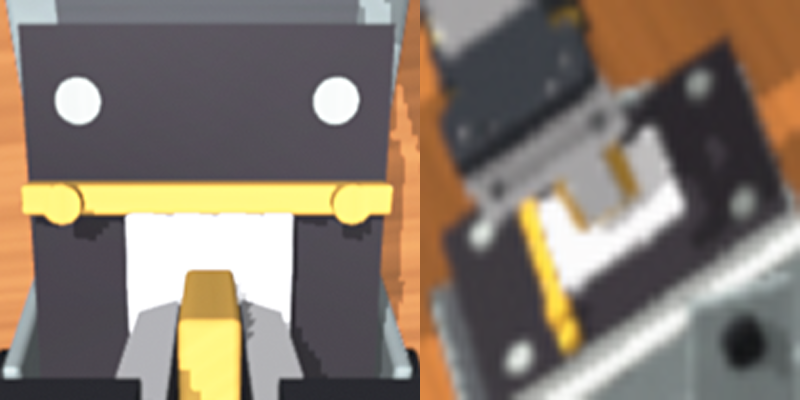

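The plate's lower edge is square against the stop with no visible gap. The bed is sunk, by both force and travel, to about half its range. I'm handing the job in now.

```bash
python3 -c "
from h import *
o=get_obs();print(o['time_s'],o['joint_vel'].round(4),inbed());print(hand_in())
"
```

```text
15.95 [ 0.0006 -0.0011  0.0008  0.0002  0.0006 -0.    ] (array([ 0.0019,  0.0001, -0.0068]), array([-0.06, -0.63,  0.  ]))
the job is handed in; nothing more can be done
None
```

I gripped the silver plate by its brass fin and laid it on the bed with its lower edge about 21 mm above the stop. I then slid it down until it seated and pressed it in. The job was handed in at 16 s with the arm still and the fin held at 14 mm opening (35 N grip set). `hand_in` reports no verdict.

**Last checks**
- **Flush:** I set the final tilt by balancing the contact moment, at about 21.7°. My camera estimates of the slope had ranged from 20.4° to 21.6°.
- **Seated:** Contact with the stop came 1 mm earlier than the pictures predicted. The push on the stop then rose by about 5 N. The last wrist view shows the plate square against it with no gap.
- **Bed depth:** The force gave about 5.8 mm sunk. The distance pressed gave about 5.5–6 mm.
- **Other things:** I did not measure them again after the job. None was touched in my moves, and the pictures taken on the way showed nothing shifted.

**What disagreed:** A sideways force of about 2.4 N built up during the press. I could not explain it and left it, since the plate showed no sideways shift.

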